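# Sort a hex coupling into the brewery's fittings wheel

## Robot

A 7-joint arm with a two-finger parallel gripper is mounted at the origin on the work surface. World frame = base frame: x ahead of the robot, y to its left, z up, the work surface at z = 0. Lengths are in mm, angles in rad, forces in N, time in s.
With the tool pointing down it reaches from about 400 to 875 mm from the base axis. Payload 4.4 kg.
Tool frame: the origin (TCP) lies midway between the tips of the shut fingers; the grasp point (between the pads) lies 19 mm behind it; z points along the fingers, y is the direction in which the jaws open and shut (so a half turn about z gives the same grasp; the last joint's range is limited). The gripper opens to 85 mm and grips with 20 to 120 N. Pads are 22 mm wide; open, the fingers measure 114 mm over their backs; the gripper's body (76 mm by 85 mm) begins 54 mm behind the grasp point. The pads swing forward as they close: fully open they stand 13 mm farther back than shut.
Start: joints at [-1.339, 0.628, 0.038, 1.517, -0.027, 0.996, -0.02], TCP at [190.697, 621.412, 231.313] pointing down, gripper open.
Joint ranges: [-3.06, 3.06], [-0.37, 2.12], [-1.25, 1.32], [0.18, 2.47], [-1.1, 4.24], [0.23, 1.98], [-2.94, 2.94]. Speed limits (rad/s): [2.57, 2.57, 3.14, 3.14, 3.14, 3.14, 3.14].

## Interface

Orientations are given as [roll, pitch, yaw] about the fixed x, y, z axes, in that order (R = Rz(yaw) Ry(pitch) Rx(roll)).
In Python, from cell import * gives the robot as it stands. The module is installed in compiled form; this text tells all that it offers.
- The arm moves only by the tool move_arm, never from a script. Its argument "series" is a list of rows, each a list of 2 entries, a list of its own where there are three numbers: the shift along the tool's x, y, z in m, then the turn about the tool's z in rad. In form: [[[x, y, z], yaw], ...]. A call has 1 to 5 rows; each row is the pose to reach, as a shift and turn from the pose measured when the call began, along the tool's axes at that moment; what a row does not reach only later rows make up. A row lasts 1/8 s, in which the tool goes at most 62.5 mm and 10.7 degrees, less where a joint would pass 70% of its speed; a pose out of reach is approached as far as the arm can. A call with a gripper value outside its range is refused whole. "claw" is the opening, from 0 (shut) to 1 (fully open), set as the call begins (left out, the last holds). The fingers move at their own pace and stop on an object; the grip force is fixed at half the most. Time passes only in rows, so rows that repeat a pose let the fingers close. It gives the time, the measured TCP pose, the force and the opening at its end, in the units of the state.
- read_state(): the state, without advancing time (a new reading comes with each control period).
- get_image(name): name is "scene" or "top"; returns the picture (400x640x3 uint8, blue, green, red); there is no depth.
- camera_model(name): a dict with "fov_y" (degrees; the focal length in pixels is half the picture's height over the tangent of half this angle, whatever the lens; pixels are square), "cx", "cy" (the principal point, pixels), "pose" (4x4, takes a point from camera to world coordinates). Camera axes: x right, y down, z forward; pixel columns grow to the right and rows downward; lengths in mm; the calibration is good to about 2 mm. A picture is of the moment at which its call begins. camera_model takes no time and is no camera call.
- finish_job(): hands the job in, once; it reports no verdict.
The state is a dict: "clock": time; "qpos": joint angles; "qd": joint speeds; "tau": joint torques, N m; "eef_pos": TCP position; "tool_rot": TCP orientation; "force": force on the tool from outside, world axes, zero at the start; "torque": the same for the moment, N m; "width": finger opening in mm.
Only numpy, scipy, OpenCV 4.12 (cv2) and the standard library are available. Lean on these libraries where they do the work, as an engineer would, in place of code of your own. Each camera call takes 0.05 s, during which the arm holds its last target. There are 200 camera calls.

## Task

Put the loose straight pipe coupling away in the sorting wheel: turn the wheel by its black bar handle until the bin whose rim sample is the same straight coupling stands squarely under the opening in the wire guard, then drop the coupling through the opening into that bin. Leave the bin squarely under the opening, and leave the bottle, the jar and the stamp standing where they are.

Things in the scene. Friction and masses are not known exactly. Their poses are not given: they have to be found in the camera images.
- coupling_centre (a point): Centre of the loose straight coupling, bare steel, 0.2 to 0.4 kg, lying on the bench (this point 25 mm above it). A tube of 36 mm diameter and 80 mm overall length along this point's x axis, with a hexagon collar at each end (16 mm long, 50 mm across flats, 58 mm across corners); the bare tube between the collars is 48 mm long and is the place to grasp, across x. It may lie on either side of the wheel.
- wheel (a joint): Turning angle of the sorting wheel (rad), growing anticlockwise seen from above; whole turns are free either way. At 0 (or any whole turn) the coupling's bin is exactly under the opening. The wheel stays where it is left (bearing friction about 0.05 N m, hard stops only after nearly two turns).
- handle (a point): Centre of the wheel's black bar handle, on the wheel's vertical axis, 130 mm above the bench. The bar is 80 mm long along this point's x axis (turns with the wheel), 16 mm wide, 30 mm high (115 to 145 mm above the bench), 7 mm clear of the wire guard below it. This point's -x axis points to the coupling's bin.
- coupling_bin (a point): Middle of the floor of the right bin, 105 mm from the wheel's axis, 24 mm above the bench. The wheel is a plywood disc of 424 mm diameter with four equal grey quarter-round bins (from 30 mm to 154 mm from the axis, walls 5 mm thick and 66 mm high, tops 90 mm above the bench). On the rim outside each bin, 186 mm from the axis, a sample steel fitting is fixed, at most 95 mm above the bench: straight coupling (this bin), elbow, tee with upright branch, cone-shaped reducer.
- opening (a point): Centre of the opening in the fixed steel wire guard (round bars, axes 105 mm above the bench, top 108 mm, radius 158 mm) that covers the bins, 105 mm from the wheel's axis. Its -x axis points outwards from the wheel's axis through the opening, which faces roughly to the robot. The opening is a sector 80 degrees wide, from 53 mm to 158 mm from the axis, open at its outer end. A coupling laid across it (its length along this point's y) passes with over 20 mm to spare.
- beer_bottle: Brown capped bottle, bystander, 62 mm diameter, 230 mm tall, origin under its centre.
- glue_jar: Whitish jar with a lid, bystander, 68 mm diameter, 90 mm tall, origin under its centre.
- stamp: Wooden hand stamp standing on its rubber, bystander, 75 x 50 mm foot, 81 mm tall, origin under its centre.

How it is judged:
By the outcome, as a careful person would: the job done as asked, in the order asked, and still so for the second after the job is handed in, with the robot touching nothing.
It also fails if it takes over 72 s, if anything falls off the work surface, if the arm or the gripper's body presses on something with over 40 N, if the wrist force passes 120 N, or if a joint passes its speed limit or range.

## Working session

There is one attempt and no reset: what is moved stays moved. The work goes in short steps, Python scripts to look and compute and a tool call to move; the robot and the scene stay as the last step left them, time stands still between calls to the robot, and variables do not carry over. Pictures are saved under pics/ and viewed, about 8 in all and at most 12, crops included, and the job is handed in when it is done.

Besides the shell and the picture viewer there is one more tool, called after ">>>" as a command line: name --argument value ..., lists and objects as JSON in quotes. move_arm: Moves the arm, as the interface text tells. Its arguments: {"type":"object","properties":{"series":{"type":"array"},"claw":{"type":"number"}},"required":["series"]}

```bash
mkdir -p pics
cat > h.py <<'E'
from cell import *
import numpy as np, cv2
def snap(n,out,crop=None,s=1):
    im=get_image(n)
    cv2.imwrite('pics/raw_'+out,im)
    if crop: im=im[crop[1]:crop[3],crop[0]:crop[2]]
    if s!=1: im=cv2.resize(im,None,fx=s,fy=s,interpolation=cv2.INTER_CUBIC)
    cv2.imwrite('pics/'+out,im)
def px(n,u,v,z):
    m=camera_model(n);T=np.array(m['pose']);f=200/np.tan(np.radians(m['fov_y']/2))
    d=T[:3,:3]@np.array([(u-m['cx'])/f,(v-m['cy'])/f,1]);o=T[:3,3]
    return o+d*(z-o[2])/d[2]
def proj(n,p):
    m=camera_model(n);T=np.array(m['pose']);f=200/np.tan(np.radians(m['fov_y']/2))
    c=T[:3,:3].T@(np.array(p)-T[:3,3]);return f*c[0]/c[2]+m['cx'],f*c[1]/c[2]+m['cy']
E
python3 - <<'E'
from h import *
snap('top','t0.png');snap('scene','s0.png')
for n in('top','scene'):print(camera_model(n))
print(read_state())
E
```

```text
{'fov_y': 42.60741288601955, 'cx': 316.6929453419719, 'cy': 200.97115621610024, 'pose': array([[ 9.12797004e-03, -9.95787132e-01,  9.12396168e-02,
         3.96707201e+02],
       [-9.99860810e-01, -7.81467286e-03,  1.47408427e-02,
        -2.35516350e+00],
       [-1.39657337e-02, -9.13614711e-02, -9.95719860e-01,
         1.57601283e+03],
       [ 0.00000000e+00,  0.00000000e+00,  0.00000000e+00,
         1.00000000e+00]])}
{'fov_y': 46.261152946568636, 'cx': 317.51336028423685, 'cy': 203.3725651373714, 'pose': array([[ 5.37387296e-01,  6.28653110e-01, -5.62147811e-01,
         1.17315684e+03],
       [ 8.43310325e-01, -3.95417891e-01,  3.63967562e-01,
        -4.24159991e+02],
       [ 6.52603825e-03, -6.69656597e-01, -7.42642210e-01,
         9.16509227e+02],
       [ 0.00000000e+00,  0.00000000e+00,  0.00000000e+00,
         1.00000000e+00]])}
{'clock': 0.1, 'qpos': array([-1.33882067,  0.62926081,  0.03841819,  1.51824626, -0.02699613,
        0.99630403, -0.01999304]), 'qd': array([-1.15325177e-04, -3.90051194e-04,  2.97286056e-04, -1.47242004e-03,
       -2.27301888e-03, -8.79084728e-05, -1.10612040e-03]), 'tau': array([ 3.29494251e-03, -5.64524996e+01,  1.23055983e+00, -1.93971795e+01,
        1.11921667e-02,  5.37095722e-03,  1.87512222e-05]), 'eef_pos': array([190.50130187, 620.88125245, 230.48286289]), 'tool_rot': array([-3.13989123e+00,  4.70264765e-06,  2.84384806e+00]), 'force': array([-0.34113403,  0.3390631 , -0.17695728]), 'torque': array([0.03005907, 0.00911074, 0.01952318]), 'width': 85.49965501407017}
```

View pics/t0.png

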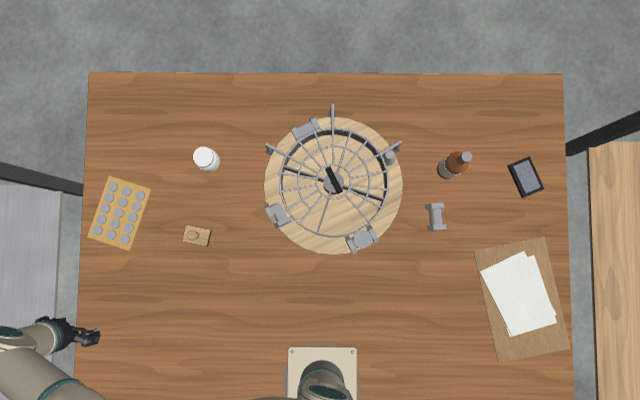

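View pics/s0.png

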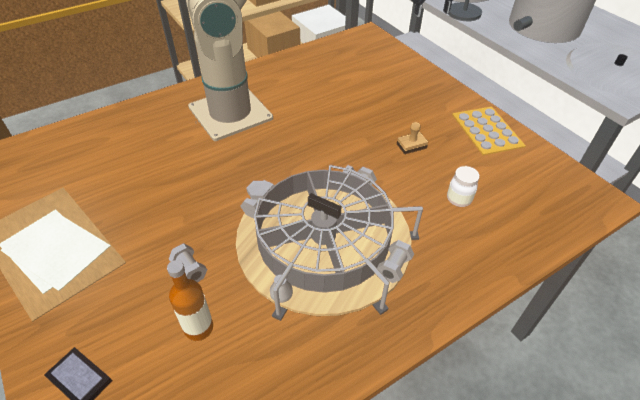

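The top view shows the wheel hub near (333,180), the loose coupling near (436,216), the bottle at (452,167), the jar at (206,158) and the stamp at (197,236). Next I'll enlarge the wheel.

Run:
```python
from h import *
a=cv2.imread('pics/raw_t0.png')[98:263,255:465]
a=cv2.resize(a,None,fx=3.6,fy=3.6,interpolation=cv2.INTER_CUBIC);cv2.imwrite('pics/t0c.png',a)
for n,u,v,z in[('hub',333,180,145),('coup',436,216,30),('jar',206,157,90),('stamp',197,236,20),('bot',447,172,50)]:print(n,px('top',u,v,z))
```

```text
hub [587.39816944 -26.47945353 145.        ]
coup [ 495.77243265 -338.95506842   30.        ]
jar [660.21496022 346.50146689  90.        ]
stamp [429.57894158 383.33838619  20.        ]
bot [ 626.67200029 -369.0098507    50.        ]
```

View pics/t0c.png

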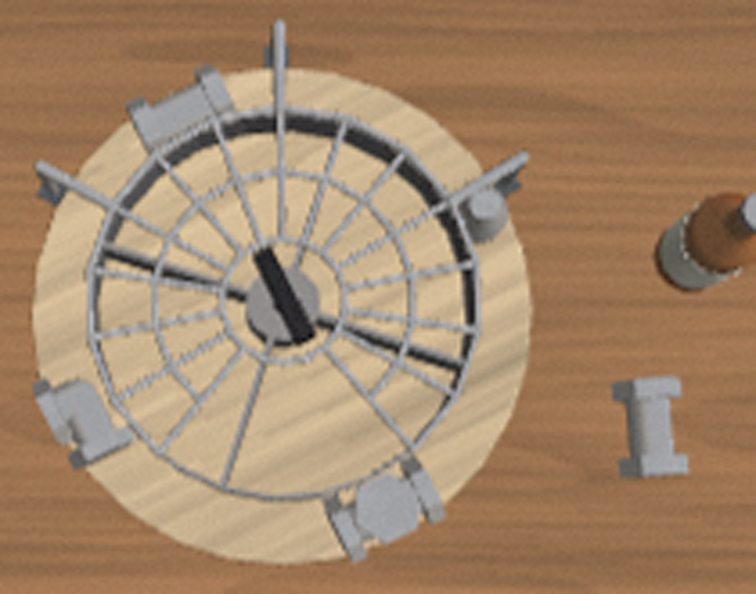

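```bash
cat >> h.py <<'E'
def cp(c,r,z,s=3.6,ou=255,ov=98): return px('top',ou+(c+.5)/s-.5,ov+(r+.5)/s-.5,z)
E
python3 - <<'E'
from h import *
P=lambda *a:cp(*a)[:2]
ring=np.array([P(c,r,105) for c,r in[(280,110),(92,300),(475,300),(285,497),(160,155),(405,155),(128,412),(447,405)]])
from scipy.optimize import least_squares
s=least_squares(lambda p:np.hypot(*(ring-p[:2]).T)-p[2],[590,-26,158]);print('ring',s.x,s.fun.round(1))
c=s.x[:2]
e=[P(224,487,105),P(411,446,105)]
an=lambda v:np.degrees(np.arctan2(v[1],v[0]))
for q in e:print('edge',q,np.hypot(*(q-c)),an(q-c)%360)
print('legs',[an(P(*q,105)-c)%360 for q in[(278,25),(525,157),(40,165)]])
for nm,q,z in[('coup',(180,108),60),('cone',(485,215),70),('tee',(385,508),80),('elbow',(82,422),60)]:
    w=P(*q,z);print(nm,w,np.hypot(*(w-c)),an(w-c)%360)
h1,h2=P(265,250,145),P(303,338,145);print('handle',(h1+h2)/2,np.hypot(*(h1-h2)),an(h1-h2)%360)
a,b=cp(648,388,25+20),cp(655,465,45);print('coupling ends',a,b)
im=cv2.imread('pics/raw_t0.png');m=(im.max(2)<45).astype(np.uint8);m2=np.zeros_like(m);m2[160:200,318:350]=m[160:200,318:350]
r=cv2.minAreaRect(cv2.findNonZero(m2));print(r)
cm=cv2.inRange(cv2.cvtColor(im,cv2.COLOR_BGR2HSV),(0,0,60),(179,60,255));k=np.zeros_like(cm);k[198:236,420:452]=cm[198:236,420:452]
r=cv2.minAreaRect(cv2.findNonZero(k));print(r,px('top',*r[0],30))
M=cv2.moments(k,True);print(px('top',M['m10']/M['m00'],M['m01']/M['m00'],35))
B=cv2.boxPoints(r);W=np.array([px('top',*x,35)[:2] for x in B]);print(W, an(W[1]-W[0]),an(W[2]-W[1]))
E
```

```text
ring [589.08923206 -28.33216671 154.71476466] [ 1.3 -0.8 -1.3  2.3  0.7 -0.5 -1.6  0. ]
edge [439.62643629  18.10157674] 156.50948805460754 162.74150015404243
edge [ 473.51323071 -130.47625809] 154.24405172752031 221.46969837107056
legs [np.float64(1.493316031527399), np.float64(301.4173968932076), np.float64(61.02322734363378)]
coup [756.91812455  58.38517771] 188.90853600164095 27.32544067912287
cone [ 666.29521914 -194.44270415] 183.17607673869853 294.92838363571457
tee [ 424.56244538 -111.68548311] 184.43654434985046 206.8678948577796
elbow [493.36134931 136.15046742] 190.3112305289529 120.19914228978531
handle [589.45789797 -27.91544513] 75.3441534881829 23.541340940410613
coupling ends [ 526.43130589 -332.01956308   45.        ] [ 462.63180769 -337.03069333   45.        ]
((331.4268493652344, 182.15853881835938), (27.33041000366211, 15.461203575134277), 51.34019470214844)
((435.0269775390625, 216.2831573486328), (27.21021270751953, 18.392963409423828), 84.5596694946289) [ 494.89479867 -336.02589703   30.        ]
[ 494.86652715 -335.86618021   35.        ]
[[ 532.48693596 -304.08864264]
 [ 538.18494912 -359.03647361]
 [ 456.85949299 -365.64875547]
 [ 451.17403852 -310.97008294]] -84.079668572577 -175.35171004975365
```

```bash
cat >> h.py <<'E'
from scipy.spatial.transform import Rotation as Ro
def to(x,y,z,az):
    "shift (m) and turn; az = azimuth deg of tool y"
    s=read_state();R=Ro.from_euler('xyz',s['tool_rot']).as_matrix()
    d=R.T@(np.array([x,y,z])-s['eef_pos'])/1000
    a=np.degrees(np.arctan2(R[1,1],R[0,1]));t=-(az-a)
    print('t',s['clock'],'shift',d.round(4),'turn',np.radians(t).round(3),'or +-2pi; az now',a.round(2),'q',s['qpos'].round(2),'F',s['force'].round(1),'w',round(s['width'],1))
E
python3 -c "
from h import *
to(589,-28,220,-65.5)"
```

```text
t 0.1 shift [-0.5713 -0.5034  0.0113] turn 2.416 or +-2pi; az now 72.94 q [-1.34  0.63  0.04  1.52 -0.03  1.   -0.02] F [-0.3  0.3 -0.2] w 85.5
```

>>> move_arm --series '[[[-0.047,-0.041,0.0],0.18],[[-0.094,-0.083,0.0],0.36],[[-0.141,-0.124,0.0],0.54],[[-0.188,-0.165,0.0],0.72],[[-0.235,-0.207,0.0],0.9]]' --claw 1

```text
clock: 0.72
eef_pos: [354.7, 353.1, 230.8]
tool_rot: [-3.141, 0.001, 1.938]
force: [1.8, -0.1, 0.3]
width: 85.4
```

```bash
python3 -c "
from h import *
to(589,-28,220,-65.5)"
```

```text
t 0.725 shift [-0.4398  0.0819  0.0113] turn 1.51 or +-2pi; az now 21.04 q [-1.05  0.43  0.3   1.93 -0.17  0.8  -0.29] F [ 1.8 -0.1  0.3] w 85.4
```

>>> move_arm --series '[[[-0.055,0.01,0.0],0.18],[[-0.11,0.02,0.0],0.36],[[-0.165,0.031,0.0],0.54],[[-0.22,0.041,0.0],0.72],[[-0.275,0.051,0.005],0.9]]'

```text
clock: 1.35
eef_pos: [501.9, 113.4, 226.2]
tool_rot: [3.141, 0.001, 1.033]
force: [0.1, 0.6, -0.3]
width: 85.0
```

```bash
python3 -c "
from h import *
to(589,-28,220,-65.5)"
```

```text
t 1.35 shift [-0.0767  0.1473  0.0064] turn 0.605 or +-2pi; az now -30.84 q [-0.66  0.49  0.56  1.91 -0.34  0.83 -0.46] F [ 0.1  0.6 -0.3] w 85.0
```

>>> move_arm --series '[[[-0.025,0.045,0.002],0.16],[[-0.05,0.1,0.004],0.34],[[-0.077,0.147,0.006],0.5],[[-0.077,0.147,0.006],0.605],[[-0.077,0.147,0.006],0.605]]'

```text
clock: 1.98
eef_pos: [588.3, -28.4, 219.7]
tool_rot: [3.141, 0.002, 0.428]
force: [0.7, 0.3, -0.6]
width: 85.0
```

```bash
python3 -c "
from h import *
to(589,-28,118,-65.5)
snap('scene','s1.png',(190,100,450,300),3)"
```

```text
t 1.975 shift [ 1.000e-03 -1.000e-04  1.017e-01] turn 0.0 or +-2pi; az now -65.48 q [-0.42  0.65  0.7   1.72 -0.49  0.96 -0.68] F [ 0.7  0.3 -0.6] w 85.0
```

View pics/s1.png

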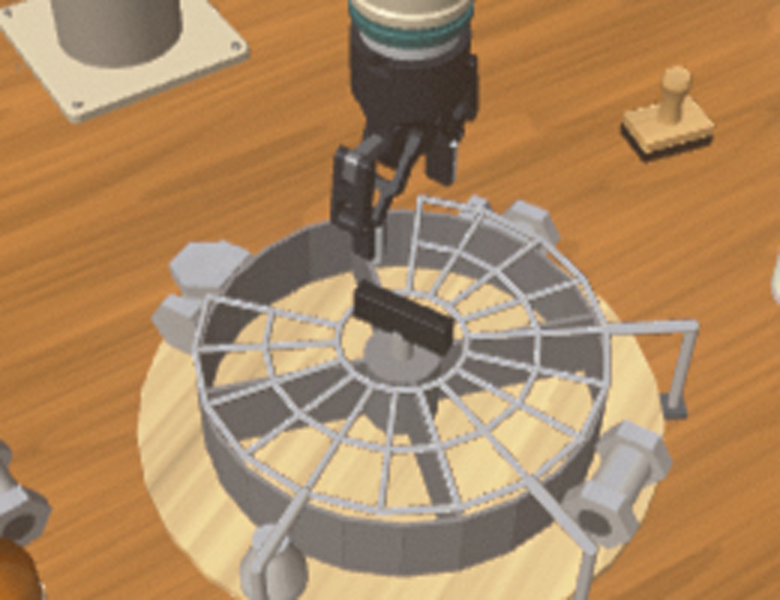

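The open jaws straddle the bar handle, which spans about (355,300) to (452,335) in the crop. Now I'll go down and close.

>>> move_arm --series '[[[0.001,0,0.03],0],[[0.001,0,0.06],0],[[0.001,0,0.085],0],[[0.001,0,0.1],0],[[0.001,0,0.1],0]]'

```text
clock: 2.65
eef_pos: [588.3, -26.4, 119.1]
tool_rot: [-3.141, 0.003, 0.432]
force: [0.7, 0.2, -0.1]
width: 85.1
```

>>> move_arm --series '[[[0,0,0],0],[[0,0,0],0],[[0,0,0],0],[[0,0,0],0],[[0,0,0],0]]' --claw 0

```text
clock: 3.28
eef_pos: [590.4, -29.5, 120.2]
tool_rot: [3.137, -0.0, 0.428]
force: [2.5, -5.4, -0.2]
width: 14.8
```

```bash
python3 -c "
from h import *
to(589,-28,118,90)"
```

```text
t 3.275 shift [-0.0006 -0.0019  0.0022] turn -2.713 or +-2pi; az now -65.45 q [-0.36  0.77  0.6   1.8  -0.6   0.76 -0.59] F [ 2.5 -5.4 -0.2] w 14.8
```

>>> move_arm --series '[[[0,0,0],-0.1],[[0,0,0],-0.25],[[0,0,0],-0.4],[[0,0,0],-0.55],[[0,0,0],-0.68]]'

```text
clock: 3.9
eef_pos: [590.1, -29.3, 120.2]
tool_rot: [3.138, 0.003, 1.112]
force: [-0.5, -0.4, -0.7]
width: 15.2
```

```bash
python3 -c "
from h import *
to(589.5,-28.5,119,91.2)"
```

```text
t 3.9 shift [ 0.0005 -0.0009  0.0011] turn -2.05 or +-2pi; az now -26.27 q [-0.25  0.72  0.41  1.8  -0.41  0.71 -0.07] F [-0.5 -0.4 -0.7] w 15.2
```

>>> move_arm --series '[[[0,0,0],-0.15],[[0,0,0],-0.3],[[0,0,0],-0.45],[[0,0,0],-0.6],[[0,0,0],-0.74]]'

```text
clock: 4.53
eef_pos: [589.8, -29.3, 120.2]
tool_rot: [3.141, 0.004, 1.856]
force: [0.0, 0.4, -1.8]
width: 14.6
```

>>> move_arm --series '[[[0,0,0],-0.15],[[0,0,0],-0.3],[[0,0,0],-0.45],[[0,0,0],-0.6],[[0,0,0],-0.74]]'

```text
clock: 5.15
eef_pos: [589.5, -29.5, 120.2]
tool_rot: [-3.139, 0.002, 2.6]
force: [-0.8, 0.6, -0.9]
width: 14.8
```

```bash
python3 -c "
from h import *
to(589.5,-28.5,119,91.2)"
```

```text
t 5.15 shift [0.0005 0.0008 0.0012] turn -0.562 or +-2pi; az now 58.97 q [ 0.01  0.68 -0.01  1.79  0.01  0.67  1.02] F [-0.8  0.6 -0.9] w 14.8
```

>>> move_arm --series '[[[0,0,0],-0.13],[[0,0,0],-0.27],[[0,0,0],-0.41],[[0,0,0],-0.52],[[0,0,0],-0.562]]'

```text
clock: 5.78
eef_pos: [589.4, -29.7, 120.2]
tool_rot: [-3.138, 0.001, -3.12]
force: [0.1, 0.7, -0.1]
width: 15.1
```

>>> move_arm --series '[[[0,0,0],0],[[0,0,0],0],[[0,0,0],0],[[0,0,0],0]]' --claw 1

```text
clock: 6.28
eef_pos: [589.4, -29.6, 120.2]
tool_rot: [-3.138, 0.001, -3.12]
force: [0.2, 0.8, 0.2]
width: 84.7
```

>>> move_arm --series '[[[0,0,-0.03],0],[[0,0,-0.07],0],[[0,0,-0.1],0],[[0.05,0,-0.1],0],[[0.1,0,-0.1],0]]'

```text
clock: 6.9
eef_pos: [488.4, -31.4, 220.5]
tool_rot: [-3.138, 0.002, -3.12]
force: [-1.0, 0.4, -0.7]
width: 85.2
```

```bash
python3 -c "
from h import *
to(495,-336,100,-85.4)"
```

```text
t 6.9 shift [ 2.000e-04 -3.043e-01  1.215e-01] turn 3.083 or +-2pi; az now 91.23 q [ 0.15  0.42 -0.21  1.96  0.13  0.77  1.46] F [-1.   0.4 -0.7] w 85.2
```

>>> move_arm --series '[[[0,-0.06,0],-0.02],[[0,-0.12,0],-0.04],[[0,-0.18,0],-0.06],[[0,-0.24,0],-0.06],[[0,-0.304,0],-0.06]]'

```text
clock: 7.52
eef_pos: [495.0, -335.4, 221.8]
tool_rot: [-3.138, 0.002, -3.06]
force: [1.9, 0.2, -0.8]
width: 85.0
```

```bash
python3 -c "
from h import *
to(495,-336,8,94.6)
snap('top','t2.png')
im=cv2.imread('pics/raw_t2.png');m=np.hstack([cv2.resize(im[98:268,255:395],None,fx=3.3,fy=3.3,interpolation=2),cv2.resize(im[160:330,395:490],None,fx=3.3,fy=3.3,interpolation=2)])
cv2.imwrite('pics/t2c.png',m)"
```

```text
t 7.525 shift [4.000e-04 2.000e-04 2.138e-01] turn 0.001 or +-2pi; az now 94.69 q [ 0.67  0.57 -0.2   1.68  0.14  0.91  2.07] F [ 1.9  0.2 -0.8] w 85.0
```

View pics/t2c.png

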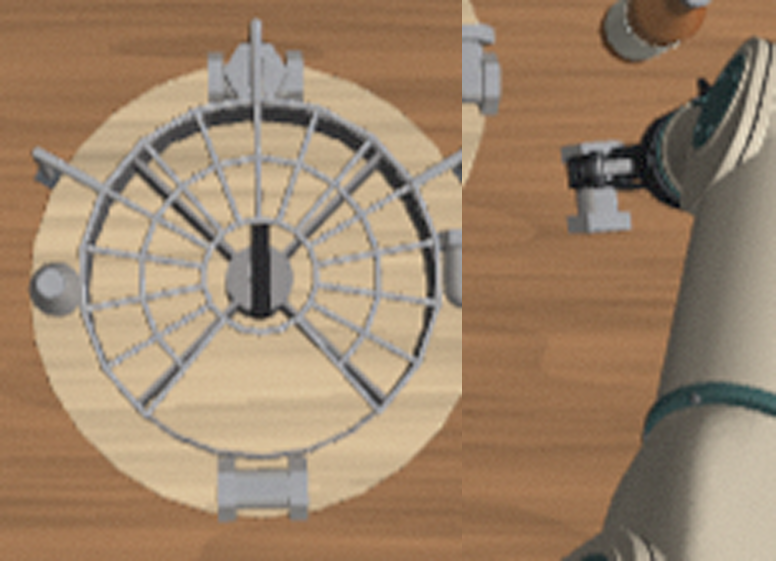

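The view shows the straight-coupling sample at (263,487) in front of the opening. The tee is behind, under the rear leg, and the dividers line up with the opening's edge bars. The gripper is over the loose coupling, so I'll put numbers on the wheel angle and descend.

```bash
python3 -c "
from h import *
P=lambda c,r,z:cp(c,r,z,3.3)[:2]
an=lambda v:np.degrees(np.arctan2(v[1],v[0]))%360
c=np.array([589.6,-29.5])
print('handle',an(P(261,224,145)-P(261,312,145)))
for n,q,z in[('leg',(256,24),105),('legL',(38,152),105),('edgeL',(147,408),105),('edgeR',(380,405),105),('coupS',(263,487),70),('teeS',(254,75),85),('divTL',(133,160),90),('divTR',(375,150),90),('coneS',(55,288),70)]:
  w=P(*q,z);print(n,an(w-c).round(1),np.hypot(*(w-c)).round(1))
"
```

```text
handle 0.3490851645500961
leg 1.5 224.9
legL 61.3 225.4
edgeL 139.9 153.1
edgeR 222.6 153.3
coupS 181.1 184.5
teeS 2.2 183.9
divTL 47.6 155.2
divTR 318.8 153.0
coneS 92.6 184.4
```

>>> move_arm --series '[[[0,0,0.05],0],[[0,0,0.1],0],[[0,0,0.15],0],[[0,0,0.19],0],[[0,0,0.212],0]]'

```text
clock: 8.2
eef_pos: [492.1, -349.2, 7.2]
tool_rot: [-3.13, -0.001, -3.071]
force: [0.4, 0.4, -0.4]
width: 85.1
```

>>> move_arm --series '[[[0,0,0],0],[[0,0,0],0],[[0,0,0],0],[[0,0,0],0],[[0,0,0],0]]' --claw 0

```text
clock: 8.82
eef_pos: [493.1, -349.0, 8.8]
tool_rot: [-3.13, 0.001, -3.071]
force: [-0.2, 2.4, 6.4]
width: 34.4
```

Wheel within about 1° (sample 181.1°, opening about 181.3°). The grip stopped at 34 mm, so the coupling is held. Now I'll lift.

>>> move_arm --series '[[[0,0,-0.03],0],[[0,0,-0.08],0],[[0,0,-0.14],0],[[0,0,-0.2],0],[[0,0,-0.212],0]]'

```text
clock: 9.45
eef_pos: [494.9, -348.3, 225.9]
tool_rot: [-3.124, 0.008, -3.071]
force: [-0.1, -0.7, -2.2]
width: 34.3
```

```bash
python3 -c "
from h import *
to(482.5,-32,220,1.3)
snap('scene','s2.png',(100,60,420,300),2.5)"
```

```text
t 9.45 shift [-9.900e-03  3.165e-01  3.000e-04] turn 1.618 or +-2pi; az now 94.03 q [ 0.68  0.56 -0.19  1.67  0.15  0.91  2.07] F [-0.1 -0.7 -2.2] w 34.3
```

View pics/s2.png

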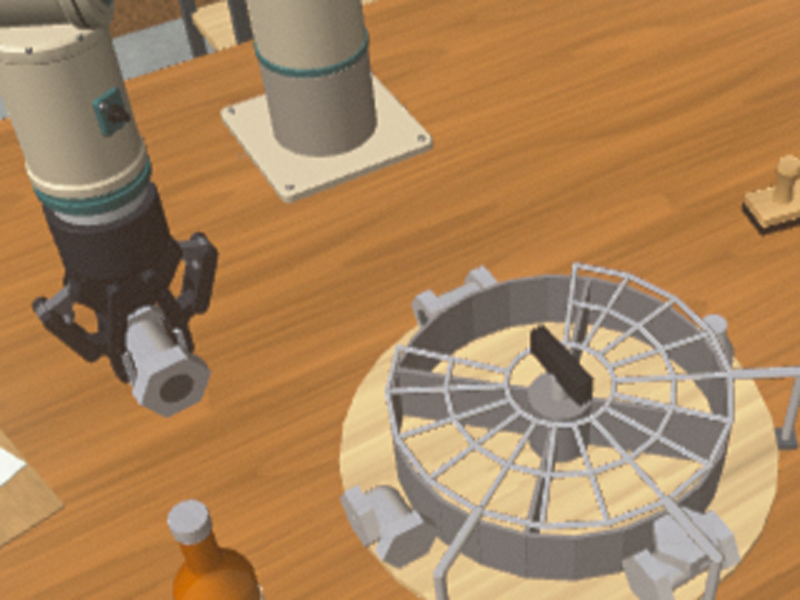

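The coupling is held across its tube, with one collar free at (170,380). Now I'll carry it to the opening.

>>> move_arm --series '[[[0,0.03,0],0.16],[[-0.002,0.07,0],0.33],[[-0.003,0.11,0],0.5],[[-0.005,0.15,0],0.67],[[-0.006,0.19,0],0.84]]'

```text
clock: 10.12
eef_pos: [485.3, -156.7, 220.0]
tool_rot: [-3.133, 0.014, 2.366]
force: [1.2, 0.2, -2.5]
width: 34.2
```

```bash
python3 -c "
from h import *
to(482.5,-32,220,1.3)"
```

```text
t 10.125 shift [ 0.0893  0.087  -0.0019] turn 0.772 or +-2pi; az now 45.55 q [0.23 0.44 0.03 1.92 0.   0.77 1.05] F [ 1.2  0.2 -2.5] w 34.2
```

>>> move_arm --series '[[[0.022,0.022,0],0.16],[[0.045,0.044,0],0.33],[[0.067,0.065,0],0.5],[[0.089,0.087,-0.002],0.67],[[0.089,0.087,-0.002],0.772]]'

```text
clock: 10.75
eef_pos: [481.3, -29.3, 218.3]
tool_rot: [-3.141, 0.015, 1.595]
force: [0.7, -0.3, -3.2]
width: 34.0
```

>>> move_arm --series '[[[0,0,0],0],[[0,0,0],0]]'

```text
clock: 11.0
eef_pos: [480.4, -29.5, 217.4]
tool_rot: [-3.139, 0.015, 1.596]
force: [0.1, -0.4, -3.5]
width: 34.3
```

```bash
python3 -c "
from h import *
to(482.5,-32,84,1.3)
snap('scene','s3.png',(180,90,440,290),3)"
```

```text
t 11.0 shift [-0.0005  0.0023  0.1334] turn 0.003 or +-2pi; az now 1.44 q [-0.18  0.42  0.24  1.99 -0.12  0.74  0.15] F [ 0.1 -0.4 -3.5] w 34.3
```

View pics/s3.png

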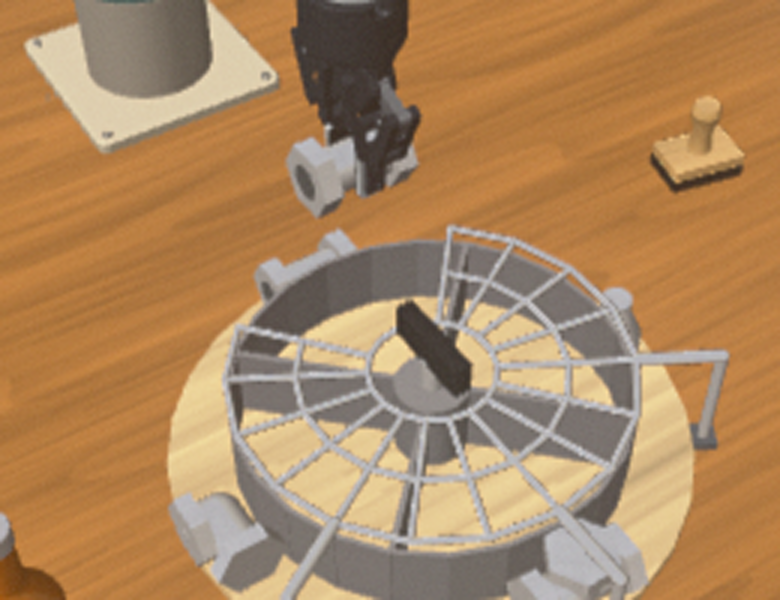

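```bash
python3 -c "
from h import *
for q in[(307,182),(404,165)]:print(px('scene',180+q[0]/3,90+q[1]/3,236))
to(481,-25,84,1.3)"
```

```text
[486.99561057 -72.44993993 236.        ]
[508.54666042  -2.82349609 236.        ]
t 11.05 shift [0.0068 0.0006 0.1336] turn 0.002 or +-2pi; az now 1.4 q [-0.18  0.42  0.24  1.99 -0.12  0.74  0.15] F [ 1.   0.6 -2.7] w 34.2
```

>>> move_arm --series '[[[0,0.002,0.02],0],[[0,0.002,0.04],0],[[0,0.002,0.06],0],[[0,0.002,0.07],0],[[0,0.002,0.07],0]]'

```text
clock: 11.68
eef_pos: [482.3, -31.1, 147.2]
tool_rot: [-3.139, 0.015, 1.595]
force: [-0.7, 0.1, -1.5]
width: 34.4
```

```bash
python3 -c "
from h import *
to(482.5,-29,80,1.3)"
```

```text
t 11.675 shift [0.0031 0.0005 0.0672] turn 0.001 or +-2pi; az now 1.38 q [-0.14  0.53  0.2   2.06 -0.16  0.57  0.19] F [-0.7  0.1 -1.5] w 34.4
```

>>> move_arm --series '[[[0.003,0,0.015],0],[[0.003,0,0.03],0],[[0.003,0,0.045],0],[[0.003,0,0.06],0],[[0.003,0,0.065],0]]'

```text
clock: 12.3
eef_pos: [481.6, -29.2, 81.3]
tool_rot: [-3.137, 0.015, 1.595]
force: [0.6, 0.5, -1.3]
width: 34.3
```

```bash
python3 -c "
from h import *
to(482.5,-29,80,1.3)"
```

```text
t 12.3 shift [0.0002 0.0009 0.0013] turn 0.001 or +-2pi; az now 1.37 q [-0.11  0.65  0.15  2.11 -0.2   0.4   0.22] F [ 0.6  0.5 -1.3] w 34.3
```

>>> move_arm --series '[[[0,0,0],0],[[0,0,0],0],[[0,0,0],0],[[0,0,0],0]]' --claw 0.6

```text
clock: 12.8
eef_pos: [481.9, -29.2, 81.7]
tool_rot: [-3.138, 0.015, 1.595]
force: [-0.2, -0.5, 0.1]
width: 51.3
```

>>> move_arm --series '[[[0,0,-0.02],0],[[0,0,-0.05],0],[[0,0,-0.09],0],[[0,0,-0.13],0],[[0,0,-0.16],0]]'

```text
clock: 13.42
eef_pos: [482.7, -26.7, 243.6]
tool_rot: [-3.14, 0.015, 1.595]
force: [0.5, -0.7, -0.3]
width: 51.5
```

>>> move_arm --series '[[[0.05,-0.01,0],0],[[0.1,-0.02,0],0],[[0.15,-0.03,0],0],[[0.2,-0.03,0],0],[[0.25,-0.03,0],0]]'

```text
clock: 14.05
eef_pos: [446.3, 224.0, 240.2]
tool_rot: [-3.141, 0.015, 1.595]
force: [1.4, -0.1, 0.1]
width: 51.3
```

```bash
python3 -c "
from h import *
to(482.5,-29,80,1.3)
snap('top','t4.png',(180,98,480,268),2.6)"
```

```text
t 14.05 shift [-0.2514  0.0302  0.1639] turn 0.001 or +-2pi; az now 1.38 q [-0.68  0.41  0.21  1.92 -0.1   0.83 -0.4 ] F [ 1.4 -0.1  0.1] w 51.3
```

View pics/t4.png

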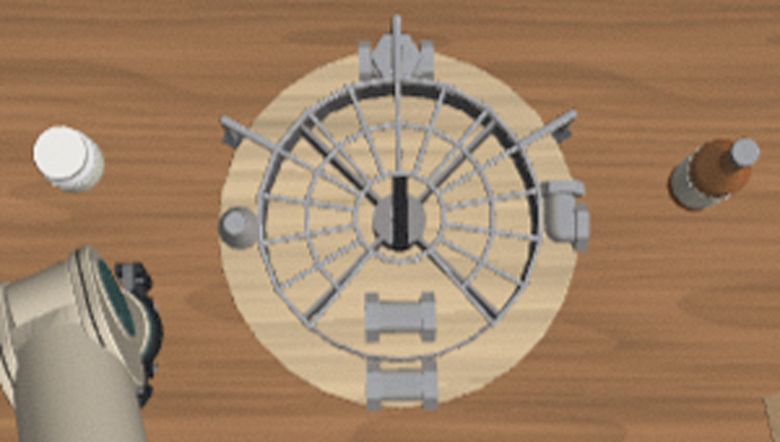

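The coupling lies flat in the bin at (400,317). Its sample is at (402,384), the dividers line up with the opening's edges, and the bottle and jar haven't moved. Handing in.

>>> move_arm --series '[[[0,0,0],0],[[0,0,0],0]]'

```text
clock: 14.35
eef_pos: [445.4, 232.2, 239.9]
tool_rot: [-3.141, 0.009, 1.604]
force: [-0.2, -0.1, -0.6]
width: 51.1
```

```bash
python3 -c "
from h import *
P=lambda c,r,z:cp(c,r,z,2.6,180,98)[:2]
an=lambda v:np.degrees(np.arctan2(v[1],v[0]))%360
c=np.array([589.6,-29.5])
print(an(P(402,384,70)-c),an(P(396,60,85)-c),an(P(397,17,105)-c),an(P(400,178,145)-P(400,247,145)))
print(finish_job())"
```

```text
181.0119799293219 1.904266717209261 1.3991493625676834 0.3511653699606555
the job is handed in; nothing more can be done
None
```

The straight coupling is in its bin, the bin stands under the opening, and the job is handed in at 14.4 s of the 72 s allowed. I gripped the bar handle and turned the wheel about 157° anticlockwise. Then I picked up the coupling by its tube and released it through the opening.

- **Coupling:** the last top view shows it lying flat in the bin next to its matching sample.
- **Wheel angle:** the bin's sample is at about 181.0° and the opening at about 181.4°. The estimates disagree slightly: the opposite sample reads about 0.5° past the opening's line and the handle about 1° short of it, which is within the accuracy of reading the pixels.
- **Bystanders:** the bottle and jar stood where they were in that view. The stamp was hidden under the arm in the final picture. It was standing in the view just before the drop, and the gripper stayed about 240 mm up on the way out, well above it.
- **Forces:** the largest force I saw on the tool, read only at the end of each move, was about 7 N.
- **Deviation:** on the way down to the coupling the tool ended about 14 mm off to the side. The jaws still closed across the tube and the grip held.

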